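# Making up two beekeeper's kits in notched kit trays

### The job

Make up the two kits. In the green tray, seat the white queen cage flat down in the well between the four pins, then lay the red hive tool over it in the wide notches and the blue-capped marking pen in the narrow notches beside it; in the white tray, seat the yellow queen cage in the well and lay the blue-handled spatula over it in the wide notches. Everything lies lengthwise and centred in its tray, the tools right way up, resting on both ribs; leave the red-capped pen where it lies.

Things in the scene. Friction and masses are not known exactly. Their poses are not given: they have to be found in the camera images.
- tray_green: green tray, fixed, 216 (x) by 134 mm (y), rim 22 mm high; origin under its middle. Plywood ribs 8 mm thick cross it at x=-48 and +48 mm; things are laid along x over both ribs, in notches with bottoms 26 mm above the worktop between rounded teeth 14 mm higher: a wide pair (52 mm) centred at y=-23 mm for a tool, a narrow pair (20 mm) centred at y=+39 mm for a pen
- tray_white: white tray, same build as the green. Both trays: the well for a queen cage is under the wide notches; the cage lies along x on the 4 mm thick floor, centred at x=0, y=-23 mm, between four brass pins 13 mm high at x=+-26, y=-23+-20.5 mm (34 mm clear across). A tool in the wide notches passes 6 mm over the cage and covers it: no cage can go in after it
- cage_white_mid (a point): white slotted plastic queen cage, 22 x 62 x 16 mm, 12 g, lying flat, loose; point at its centre, 8 mm above its underside; its y axis runs along its length, z up. Grasp across its 22 mm width
- cage_yellow_mid (a point): yellow slotted plastic queen cage, otherwise like the white one; point at its centre, 8 mm above its underside; y along its length, z up
- hive_tool_mid (a point): red steel hive tool, 216 x 44 mm overall, 190 g: flat bar about 32 mm wide near its middle (grasp across it there) with an upturned hook (23 mm high) at its -y end, lying loose, hook up; its y axis runs along it, z up. Point on the bar near its centre of mass, 93 mm from the hook end, 6 mm above its flat underside; in the tray this point belongs at x=0, y=-23 mm, hook at either end
- spatula_mid (a point): spatula with a blue moulded handle and a steel blade 42 mm wide, 215 mm long, 100 g, lying loose; y axis along it, handle at its +y end (30 mm wide, 24 mm thick; grasp across it), blade at -y. Point in the handle, 88 mm from the handle's end, 12.5 mm above the underside and 14 mm from the centre of mass on the blade side; in the tray it belongs at x=0, y=-23 mm, handle at either end
- pen_blue_mid (a point): white marking pen with a blue cap, 12 mm thick, 130 mm long, 18 g, lying loose; point on its axis at mid-length, 6 mm above the surface it lies on; y axis along its length (the cap is at the -y end)
- pen_red_mid (a point): white marking pen with a red cap, otherwise like the blue-capped one; spare stock that stays where it is; point on its axis at mid-length, y along its length

How it is judged:
By the outcome, as a careful person would: the job done as asked, in the order asked, and still so for the second after the job is handed in, with the robot touching nothing.
It also fails if it takes over 109 s, if anything falls off the work surface, if the arm or the gripper's body presses on something with over 40 N, if the wrist force passes 120 N, or if a joint passes its speed limit or range.

### The arm

A 7-joint arm with a two-finger parallel gripper is mounted at the origin on a cart in front of the work surface, level with it; the furniture and walls round the work are solid. World frame = base frame: x ahead of the robot, y to its left, z up, the work surface at z = 0. Lengths are in m, angles in rad, forces in N, time in s.
With the tool pointing down it reaches from about 0.4 to 0.875 m from the base axis. Payload 19.3 kg.
Tool frame: the origin (TCP) lies on the centre line of the jaws, within the pads' length; the fingertips stand 8 mm ahead of it and the grasp point (between the pads) lies 11 mm behind it; z points along the fingers, y is the line along which they close (so a half turn about z gives the same grasp; the last joint's range is limited). The gripper opens to 85 mm and grips with 20 to 120 N. Pads are 22 mm wide; open, the fingers measure 114 mm over their backs; the gripper's body (76 mm by 85 mm) begins 54 mm behind the grasp point. The pads swing forward as they close: fully open they stand 13 mm farther back than shut.
Start: joints at [-1.359, 0.521, -0.036, 1.599, 0.021, 1.021, -0.113], TCP at [0.174, 0.6, 0.239] pointing down, gripper open.
Joint ranges: [-2.91, 2.91], [-0.3, 2.13], [-1.5, 1.42], [0.17, 2.43], [-1.26, 4.41], [0.16, 1.93], [-2.52, 2.52]. Speed limits (rad/s): [1.89, 1.89, 2.39, 2.39, 3.01, 3.01, 3.01].

### API

Orientations are given as [roll, pitch, yaw] about the fixed x, y, z axes, in that order (R = Rz(yaw) Ry(pitch) Rx(roll)).
In Python, from workcell import status, grab_frame, camera_params, bot, search_frame, silhouettes gives the robot as it stands.
- The arm moves only by the shell command python3 -m creep 'ROWS' [FORCE]. ROWS is JSON, a list of rows, each a list of 5 numbers: the shift along the tool's x, y, z in units of 60 mm (1.0 is 60 mm), then the turn about the tool's z in units of 8 degrees (1.0 is 8 degrees), then the opening, from 0 (shut) to 1 (fully open). In form: [[x, y, z, twist, hand], ...]. A call has 1 to 5 rows; each row is the pose to reach, as a shift and turn from the pose commanded when the call began, along the tool's axes at that moment; what a row does not reach only later rows make up. A row lasts 1/8 s, in which the tool goes at most 62.5 mm and 10.7 degrees, less where a joint would pass 70% of its speed; a pose out of reach is approached as far as the arm can. A call with a gripper value outside its range is refused whole. The fingers move at their own pace and stop on an object; FORCE is the grip in N (left out, the last holds). Time passes only in rows, so rows that repeat a pose let the fingers close. It gives the time, the measured TCP pose, the force, the opening and the grip force at its end, in the units of the state.
- status.observe(): the state, without advancing time (a new reading comes with each control period).
- grab_frame(name): name is "side" or "top"; returns the picture (400x640x3 uint8, blue, green, red); there is no depth.
- camera_params(name): a dict with "K" (3x3 intrinsics, pixels), "rvec" (rotation vector, rad) and "tvec" (3), from world to camera coordinates, as OpenCV has them. Camera axes: x right, y down, z forward; pixel columns grow to the right and rows downward; lengths in m; the calibration is good to about 2 mm. A picture is of the moment at which its call begins. camera_params takes no time and is no camera call.
- bot.job_done(): hands the job in; it is judged then, once.
Trained networks look in the newest picture that a camera, given by its name, has taken for a name from the list of things; names that differ only in an ending like _2 or _b are one class to them, and where a whole thing is asked for, a point or a joint stands for the part that bears it (a point fixed in the world has none). Each returns a list of dicts, best first, with "p" (0 to 1); they miss things now and then, are a little off and sometimes report something else, mostly with a low value. They report only what shows in the picture. A call takes as long as a camera call.
- search_frame(camera, name): "extent" ([left, top, right, bottom] as shares, 0 to 1, of the picture: columns of its width, rows of its height, round what is visible of it).
- silhouettes(camera, name): "mask" (400x640 bool, what is visible of it) and "extent" ([left, top, right, bottom] as shares, 0 to 1, of the picture: columns of its width, rows of its height, round what is visible of it).
The state is a dict: "clock": time; "qpos": joint angles; "qd": joint speeds; "joint_efforts": joint torques, N m; "position": TCP position; "tool_rot": TCP orientation; "force": force on the tool from outside, world axes, zero at the start; "moment": the same for the moment, N m; "grip_width": finger opening in m; "finger_force": force on a finger pad.
Only numpy, scipy, OpenCV 4.12 (cv2) and the standard library are available. Lean on these libraries where they do the work, as an engineer would, in place of code of your own. Each camera call takes 0.05 s, during which the arm holds its last target. There are 200 camera calls.

## Working session

There is one attempt and no reset: what is moved stays moved. The work goes in short steps, Python scripts to look and compute and a shell command to move; the robot and the scene stay as the last step left them, time stands still between calls to the robot, and variables do not carry over. Pictures are saved under pics/ and viewed, at most 17 in all, crops included, and the job is handed in when it is done.

```bash
ls; mkdir -p pics
python3 - <<'E'
from workcell import status, grab_frame, camera_params
import cv2
print(status.observe())
for n in("top","side"):
    cv2.imwrite(f"pics/{n}0.png",grab_frame(n)); p=camera_params(n); print(n,p)
E
```

```text
pics
{'clock': 0.0, 'qpos': array([-1.35916372,  0.5219989 , -0.03634969,  1.59997698,  0.02118854,
        1.0210784 , -0.11280683]), 'qd': array([ 0.00021276, -0.00020032, -0.00049911,  0.00040103,  0.00169603,
       -0.00127771,  0.00042399]), 'joint_efforts': array([-5.37048836e-04, -9.27096319e+01,  1.97959967e+00, -3.69957340e+01,
        1.79781258e-02,  7.84316508e-03,  2.26314839e-06]), 'position': array([0.17375476, 0.60004147, 0.23874599]), 'tool_rot': array([-3.14051674e+00,  5.45904904e-05,  2.85975605e+00]), 'force': array([-0.10114275,  0.05551559, -0.22695796]), 'moment': array([0.02124761, 0.01236471, 0.0227076 ]), 'finger_force': 0.0, 'grip_width': 0.08611881199227202}
top {'K': array([[365.34444401,   0.        , 323.18984941],
       [  0.        , 365.34444401, 206.299226  ],
       [  0.        ,   0.        ,   1.        ]]), 'rvec': array([ 2.13713372, -2.10646271,  0.17704131]), 'tvec': array([-0.00145233,  0.49442063,  1.02727745])}
side {'K': array([[494.08384821,   0.        , 323.25918811],
       [  0.        , 494.08384821, 204.55066505],
       [  0.        ,   0.        ,   1.        ]]), 'rvec': array([ 2.1268401 , -0.1673752 ,  0.09152446]), 'tvec': array([-0.48201473,  0.0563494 ,  1.43367488])}
```

View pics/top0.png

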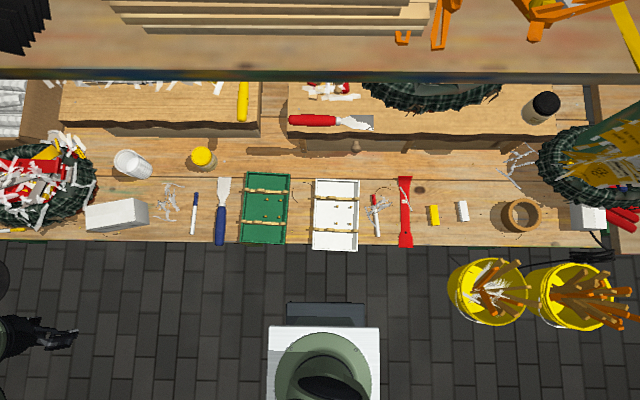

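View pics/side0.png

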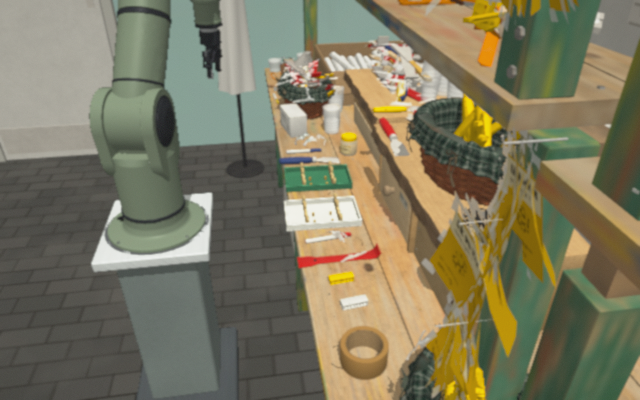

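```bash
cat > lib.py <<'E'
import numpy as np, cv2
from workcell import status, grab_frame, camera_params, silhouettes
P={n:camera_params(n) for n in("top","side")}
def w2p(c,X):
    p=P[c]; return cv2.projectPoints(np.float64(X).reshape(-1,1,3),p["rvec"],p["tvec"],p["K"],None)[0][:,0]
def p2w(c,uv,z):
    p=P[c]; R=cv2.Rodrigues(p["rvec"])[0]; C=-R.T@p["tvec"]
    uv=np.float64(uv).reshape(-1,2)
    d=np.c_[uv,np.ones(len(uv))]@np.linalg.inv(p["K"]).T@R
    return C+d*((z-C[2])/d[:,2])[:,None]
def contour(m):
    c=max(cv2.findContours(m.astype(np.uint8),cv2.RETR_EXTERNAL,cv2.CHAIN_APPROX_NONE)[0],key=cv2.contourArea)
    return c[:,0]
def masks(name,cams=("top","side")):
    return {c:silhouettes(c,name) for c in cams}
E
python3 - <<'E'
from lib import *
import pickle
im={c:grab_frame(c) for c in P}
R={}
for n,z in dict(tray_green=.022,tray_white=.022,cage_white_mid=.016,cage_yellow_mid=.016,hive_tool_mid=.006,spatula_mid=.012,pen_blue_mid=.006,pen_red_mid=.006).items():
    r=masks(n); R[n]=r
    for c in P:
        for k in r[c][:2]:
            m=k["mask"]
            if m.sum()<5: continue
            q=p2w(c,contour(m),z)
            (cx,cy),wh,a=cv2.minAreaRect(np.float32(q[:,:2])*1000)
            print(n,c,round(k["p"],2),int(m.sum()),np.round([cx,cy,*wh,a],1))
pickle.dump((R,im),open("r0.pkl","wb"))
t=cv2.resize(im["top"][160:260,180:480],None,fx=2.6,fy=2.6,interpolation=cv2.INTER_CUBIC)
s=cv2.resize(im["side"][135:320,275:395],None,fx=2.9,fy=2.9,interpolation=cv2.INTER_CUBIC)
o=np.zeros((600,800,3),np.uint8); o[:260,:780]=t[:260]; 
s=cv2.rotate(s,cv2.ROTATE_90_CLOCKWISE); s=s[:340,:800]; o[260:260+s.shape[0],:s.shape[1]]=s
cv2.imwrite("pics/crop1.png",o)
E
```

```text
tray_green top 0.69 3226 [493.7 179.7 139.1 216.7  87.6]
tray_green side 0.95 1674 [497.8 177.6 198.1 218.2  85.7]
tray_white top 0.62 3282 [474.1 -32.  137.9 218.3  88.5]
tray_white side 0.65 2219 [476.3 -38.6 179.  214.7  87.4]
cage_white_mid top 0.64 194 [ 491.1 -413.    62.5   28.     7.1]
cage_white_mid side 0.78 274 [ 493.2 -421.7   62.9   34.7    5.6]
cage_yellow_mid top 0.56 175 [ 477.8 -326.    61.6   26.3    6. ]
cage_yellow_mid side 0.66 287 [ 493.4 -422.8   65.    36.4    6.2]
cage_yellow_mid side 0.49 278 [ 479.4 -334.9   66.8   38.8    5.3]
hive_tool_mid top 0.59 723 [ 490.5 -242.7   38.7  218.9   88.8]
hive_tool_mid side 0.59 597 [ 448.  -249.5   41.7  130.3   87.1]
spatula_mid top 0.85 660 [483.9 317.7  39.8 209.9  87.1]
spatula_mid side 0.77 338 [444.5 314.   54.2 132.4  80.9]
pen_blue_mid top 0.75 175 [476.1 398.3  13.3 129.6  88.4]
pen_blue_mid top 0.3 171 [ 479.4 -328.9   62.1   25.7    6. ]
pen_blue_mid side 0.46 116 [479.  402.9 126.1  30.3   0.9]
pen_red_mid top 0.63 175 [ 452.7 -156.5   79.5   15.3    5.6]
pen_red_mid side 0.54 117 [ 454.4 -153.7   79.1   18.     6.8]
```

View pics/crop1.png

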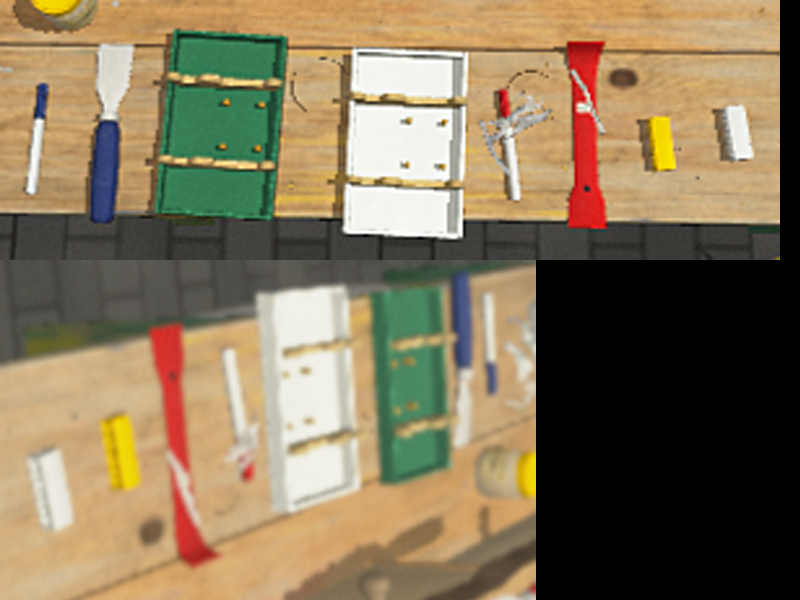

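```bash
cat >> lib.py <<'E'
from scipy.optimize import minimize
def box(x0,x1,y0,y1,z0,z1): return np.array([[x,y,z] for x in(x0,x1) for y in(y0,y1) for z in(z0,z1)])
def render(c,parts,p,S=4):
    x,y,a=p; R=np.array([[np.cos(a),-np.sin(a),0],[np.sin(a),np.cos(a),0],[0,0,1]])
    m=np.zeros((400*S,640*S),np.uint8)
    for b in parts:
        uv=(w2p(c,b@R.T+[x,y,0])+.5)*S-.5
        cv2.fillConvexPoly(m,cv2.convexHull(np.round(uv*16).astype(np.int32)),255,shift=4)
    return cv2.resize(m,(640,400),interpolation=cv2.INTER_AREA)/255.
def fit(parts,ms,p0):
    def f(q):
        p=[q[0]/1000,q[1]/1000,np.radians(q[2])]
        return sum(np.abs(render(c,parts,p)-m).sum()/m.sum() for c,m in ms.items())
    q0=[p0[0]*1000,p0[1]*1000,np.degrees(p0[2])]
    r=minimize(f,q0,method="Nelder-Mead",options=dict(initial_simplex=[q0]+[np.add(q0,d) for d in([6,0,0],[0,6,0],[0,0,4])],xatol=.05,fatol=1e-3,maxiter=100))
    return np.round(r.x,1),round(r.fun,3)
MODEL=dict(
 tray=[box(-.108,.108,-.067,.067,0,.022)]+[box(x-.004,x+.004,-.065,.065,0,.032) for x in(-.048,.048)],
 cage=[box(-.031,.031,-.011,.011,0,.016)],
 pen=[box(-.065,.065,-.006,.006,.001,.011)])
E
python3 - <<'E'
from lib import *
import pickle
R,im=pickle.load(open("r0.pkl","rb"))
G=dict(tray_green=(.494,.18,-.04),tray_white=(.474,-.032,-.03),cage_white_mid=(.491,-.413,.1),cage_yellow_mid=(.478,-.328,.1),pen_blue_mid=(.476,.4,-.03),pen_red_mid=(.45,-.155,.1))
for n,p in G.items():
    for cs in (("top",),("side",),("top","side")):
        ms={c:R[n][c][1 if n=="cage_yellow_mid" and c=="side" else 0]["mask"] for c in cs}
        print(n,cs,*fit(MODEL[n.split("_")[0]],ms,p))
# tools: centreline in top view
for n,z in(("hive_tool_mid",.006),("spatula_mid",.012)):
    m=R[n]["top"][0]["mask"]; ys,xs=np.nonzero(m); 
    for r in range(ys.min(),ys.max()+1,4):
        k=xs[ys==r]; a,b=p2w("top",[[k.min()-.5,r],[k.max()+.5,r]],z); print(n[:4],np.round([*(a+b)[:2]/2*1000,(a-b)[1]*1000],1))
    print(p2w("top",[[xs.mean(),ys.min()-.5],[xs.mean(),ys.max()+.5]],z)[:,0])
E
```

```text
tray_green ('top',) [494.5 180.9  -2.9] 0.024
tray_green ('side',) [497.3 184.6  -2.8] 0.041
tray_green ('top', 'side') [495.9 181.5  -2.8] 0.085
tray_white ('top',) [475.4 -32.3  -2.3] 0.026
tray_white ('side',) [477.3 -30.   -2.2] 0.049
tray_white ('top', 'side') [476.3 -31.8  -2.2] 0.084
cage_white_mid ('top',) [ 492.3 -416.1    7. ] 0.08
cage_white_mid ('side',) [ 496.1 -412.9    4.2] 0.203
cage_white_mid ('top', 'side') [ 492.8 -415.4    7.3] 0.316
cage_yellow_mid ('top',) [ 478.7 -328.     6. ] 0.129
cage_yellow_mid ('side',) [ 480.9 -325.9    5.6] 0.063
cage_yellow_mid ('top', 'side') [ 480.4 -327.2    5.7] 0.246
pen_blue_mid ('top',) [475.9 398.   -1.5] 0.319
pen_blue_mid ('side',) [ 4.794e+02  4.030e+02 -1.000e-01] 0.277
pen_blue_mid ('top', 'side') [477.4 399.4  -1.9] 0.704
pen_red_mid ('top',) [ 476.8 -153.5    6.8] 0.324
pen_red_mid ('side',) [ 450.4 -153.6    8.2] 1.585
pen_red_mid ('top', 'side') [ 477.4 -153.3    7.5] 1.626
hive [ 599.6 -250.3   15.4]
hive [ 586.8 -243.8   39.8]
hive [ 574.2 -242.    30.6]
hive [ 561.6 -244.7   24.4]
hive [ 549.1 -241.4   24.4]
hive [ 
[... 154 characters left out ...]
 27.1]
hive [ 462.7 -240.8   27. ]
hive [ 450.6 -240.5   27. ]
hive [ 438.5 -240.2   26.9]
hive [ 426.5 -241.4   29.9]
hive [ 414.4 -239.6   38.8]
hive [ 402.5 -240.8   41.6]
hive [ 390.6 -240.5   41.6]
[0.60110294 0.38018835]
spat [587.8 311.3  30.9]
spat [575.1 312.1  40.1]
spat [562.5 314.3  40. ]
spat [549.9 313.5  39.9]
spat [537.4 315.8  39.8]
spat [524.9 313.4  30.6]
spat [512.5 314.2  21.4]
spat [500.1 313.4  21.3]
spat [487.8 315.6  21.3]
spat [475.5 314.8  27.3]
spat [463.3 314.   27.2]
spat [451.1 314.7  30.2]
spat [439.  313.9  30.2]
spat [426.9 314.6  27.1]
spat [414.9 315.3  24. ]
spat [402.9 314.5  24. ]
spat [390.9 315.2  26.9]
spat [379.1 314.4  14.9]
[0.58929707 0.37768247]
```

```bash
cat > go.py <<'E'
# usage: go.py x y z yawdeg [x y z yawdeg ...]  (mm) -> rows per leg, each relative to the previous pose
import sys,numpy as np
from scipy.spatial.transform import Rotation as Ro
from workcell import status
s=status.observe(); p=s["position"]*1000; R=Ro.from_euler("xyz",s["tool_rot"])
print("at",p.round(1),"yaw",np.degrees(s["tool_rot"]).round(2),"clock",round(s["clock"],2),"q",s["qpos"].round(2))
th=R.as_matrix()[:,0]; yaw=np.degrees(np.arctan2(th[1],th[0]))
for t in np.float64(sys.argv[1:]).reshape(-1,4):
    c,n=np.cos(np.radians(yaw)),np.sin(np.radians(yaw)); d=t[:3]-p
    dy=(t[3]-yaw+90)%180-90
    print(t,"->",np.round([(c*d[0]+n*d[1])/60,(n*d[0]-c*d[1])/60,-d[2]/60,-dy/8],3), "mm",round(float(np.hypot(*d[:2]))))
    p=t[:3]; yaw+=dy
E
python3 go.py 480 330 200 7 490 30 200 7 490 -270 200 7 493.5 -414.8 60 7
```

```text
at [173.9 600.4 239.3] yaw [180.    -0.   163.85] clock 1.0 q [-1.36  0.52 -0.04  1.6   0.02  1.02 -0.11]
[480. 330. 200.   7.] -> [-6.154 -2.909  0.655 -2.894] mm 408
[490.  30. 200.   7.] -> [ 0.444 -4.983 -0.    -0.   ] mm 300
[ 490. -270.  200.    7.] -> [ 0.609 -4.963 -0.    -0.   ] mm 300
[ 493.5 -414.8   60.     7. ] -> [ 0.236 -2.402  2.333 -0.   ] mm 145
```

```bash
python3 -m creep '[[-1,-0.45,0,0,1],[-2,-0.95,0.2,0,1],[-3,-1.4,0.4,0,1],[-4,-1.9,0.6,0,1],[-4.6,-2.2,0.65,0,1]]' 60; python3 -m creep '[[-0.9,-0.45,0,-1,1],[-1.55,-0.7,0,-2,1],[-1.55,-0.7,0,-2.9,1],[-1.55,-0.7,0,-2.9,1]]'; python3 -m creep '[[0.1,-1,0,0,1],[0.2,-2,0,0,1],[0.3,-3,0,0,1],[0.4,-4,0,0,1],[0.45,-5,0,0,1]]'; python3 go.py 490 -270 200 7 493.5 -414.8 60 7
```

```text
clock: 1.62
position: [0.4035, 0.3951, 0.2]
tool_rot: [-3.141, 0.0, 2.86]
force: [0.3, 1.2, -0.1]
grip_width: 0.0854
finger_force: 0.0
clock: 2.12
position: [0.48, 0.3303, 0.2002]
tool_rot: [3.141, -0.0, -3.02]
force: [0.3, -0.2, 0.3]
grip_width: 0.0855
finger_force: 0.0
clock: 2.75
position: [0.4896, 0.0285, 0.2006]
tool_rot: [3.141, 0.001, -3.021]
force: [0.6, 0.3, 0.2]
grip_width: 0.0854
finger_force: 0.0
at [489.6  28.5 200.6] yaw [ 1.7999e+02  4.0000e-02 -1.7307e+02] clock 2.75 q [-0.16  0.36 -0.03  1.99  0.01  0.79  1.5 ]
[ 490. -270.  200.    7.] -> [ 0.593 -4.939  0.01  -0.009] mm 298
[ 493.5 -414.8   60.     7. ] -> [ 0.236 -2.402  2.333 -0.   ] mm 145
```

Motion is accurate. On to just above the cage, opening narrowed, then check from above.

```bash
python3 -m creep '[[0.1,-1,0,0,1],[0.25,-2,0,0,1],[0.35,-3,0,0,1],[0.5,-4,0,0,0.6],[0.59,-4.95,0,0,0.6]]'; python3 -m creep '[[0.1,-1,0.3,0,0.6],[0.236,-2,1.2,0,0.6],[0.236,-2.4,2.2,0,0.6],[0.236,-2.4,2.33,0,0.6],[0.236,-2.4,2.33,0,0.6]]'; python3 go.py 493.5 -414.8 12 7
python3 - <<'E'
from lib import *
o=np.zeros((600,800,3),np.uint8)
for i,(c,(u,v)) in enumerate((("top",(460,210)),("side",(352,300)))):
    o[:,i*400:(i+1)*400]=cv2.resize(grab_frame(c)[v-60:v+60,u-40:u+40],(400,600),interpolation=cv2.INTER_CUBIC)
cv2.imwrite("pics/a1.png",o)
E
```

```text
clock: 3.38
position: [0.4913, -0.2709, 0.2006]
tool_rot: [-3.141, 0.001, -3.021]
force: [1.3, 1.3, 0.9]
grip_width: 0.0522
finger_force: 0.0
clock: 4.0
position: [0.4942, -0.4134, 0.0587]
tool_rot: [3.14, -0.003, -3.021]
force: [0.1, 1.1, 0.2]
grip_width: 0.051
finger_force: 0.0
at [ 494.2 -413.4   58.7] yaw [ 1.7988e+02 -1.4000e-01 -1.7308e+02] clock 4.0 q [ 0.58  0.78  0.04  1.67 -0.05  0.71  2.33]
[ 493.5 -414.8   12.     7. ] -> [ 0.014 -0.022  0.778 -0.011] mm 2
```

View pics/a1.png

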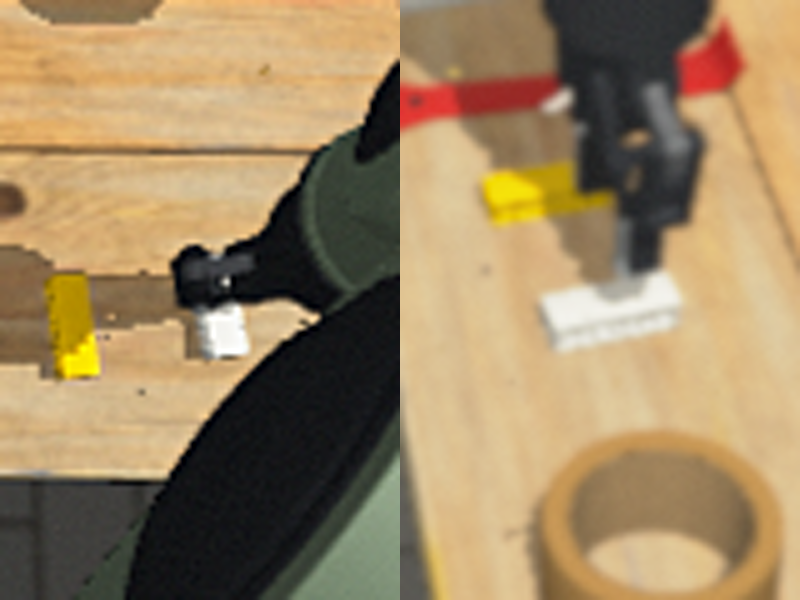

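The fingers stand over the white cage (right crop ~ (640,290)), its long axis between them; aligned. Descend and grip.

```bash
python3 -m creep '[[0.01,-0.02,0.4,0,0.6],[0.01,-0.02,0.77,0,0.6],[0.01,-0.02,0.77,0,0.6],[0.01,-0.02,0.77,0,0.2],[0.01,-0.02,0.77,0,0.1]]' 30; python3 -m creep '[[0,0,0,0,0.1],[0,0,0,0,0.1],[0,0,0,0,0.1],[0,0,-0.5,0,0.1],[0,0,-1,0,0.1]]'; python3 -c "
from lib import *
g=lambda x,y,a,dx,dy:print((np.array([x,y])+np.array([[np.cos(a),-np.sin(a)],[np.sin(a),np.cos(a)]])@[dx,dy]).round(1),np.degrees(a))
for n,t in dict(green=(495.9,182.5,-2.8),white=(476.3,-31.3,-2.2)).items():
    a=np.radians(t[2]); g(*t[:2],a,0,-23); g(*t[:2],a,0,39)"
```

```text
clock: 4.72
position: [0.4949, -0.4158, 0.0154]
tool_rot: [-3.141, 0.001, -3.019]
force: [-0.6, 0.7, 5.9]
grip_width: 0.0206
finger_force: 29.1
clock: 5.35
position: [0.4945, -0.4155, 0.0756]
tool_rot: [-3.141, 0.0, -3.019]
force: [-0.9, -0.3, -0.4]
grip_width: 0.0208
finger_force: 29.6
[494.8 159.5] -2.8
[497.8 221.5] -2.8
[475.4 -54.3] -2.2
[477.8   7.7] -2.2
```

```bash
python3 go.py 495 -150 110 7 495 130 110 -2.8 494.8 159.5 60 -2.8 494.8 159.5 20 -2.8
```

```text
at [ 494.5 -415.5   75.6] yaw [-1.7999e+02  1.0000e-02 -1.7295e+02] clock 5.35 q [ 0.58  0.75  0.05  1.66 -0.05  0.73  2.34]
[ 495. -150.  110.    7.] -> [-0.552  4.391 -0.573  0.006] mm 266
[495.  130.  110.   -2.8] -> [-0.569  4.632 -0.     1.225] mm 280
[494.8 159.5  60.   -2.8] -> [ 0.027  0.491  0.833 -0.   ] mm 30
[494.8 159.5  20.   -2.8] -> [ 0.     0.     0.667 -0.   ] mm 0
```

```bash
python3 -m creep '[[-0.1,0.8,-0.55,0,0.1],[-0.2,1.7,-0.57,0,0.1],[-0.35,2.7,-0.57,0,0.1],[-0.45,3.6,-0.57,0,0.1],[-0.55,4.39,-0.57,0,0.1]]'; python3 -m creep '[[-0.1,0.9,0,0.3,0.1],[-0.25,1.9,0,0.6,0.1],[-0.35,2.9,0,0.9,0.1],[-0.5,3.8,0,1.22,0.1],[-0.57,4.63,0,1.22,0.1]]'; python3 -m creep '[[0.02,0.49,0,0,0.1],[0.02,0.49,0.4,0,0.1],[0.02,0.49,0.83,0,0.1],[0.02,0.49,0.83,0,0.1]]'; python3 go.py 494.8 159.5 20 -2.8
python3 - <<'E'
from lib import *
im={c:grab_frame(c) for c in P}
for c in P:
  for k in silhouettes(c,"cage_white_mid")[:2]:
    m=k["mask"]; print(c,k["p"],m.sum(),np.round(np.array(k["extent"])*[640,400,640,400],1))
for i in(0,1): 
    for b in box(-.031,.031,-.011,.011,.045,.061)[:0]: pass
o=np.zeros((600,800,3),np.uint8)
for i,(c,(u,v)) in enumerate((("top",(270,205)),("side",(318,170)))):
    o[:,i*400:(i+1)*400]=cv2.resize(im[c][v-60:v+60,u-40:u+40],(400,600),interpolation=cv2.INTER_CUBIC)
cv2.imwrite("pics/a2.png",o)
E
```

```text
clock: 5.98
position: [0.495, -0.1481, 0.1093]
tool_rot: [-3.141, 0.001, -3.018]
force: [1.4, -0.4, -0.5]
grip_width: 0.0206
finger_force: 29.6
clock: 6.6
position: [0.4949, 0.1322, 0.1092]
tool_rot: [3.141, 0.001, 3.094]
force: [1.2, 0.4, -0.9]
grip_width: 0.0207
finger_force: 29.6
clock: 7.1
position: [0.4942, 0.1591, 0.0581]
tool_rot: [-3.141, -0.002, 3.094]
force: [-1.2, 0.1, 0.8]
grip_width: 0.0204
finger_force: 29.6
at [494.2 159.1  58.1] yaw [-1.7996e+02 -1.0000e-01  1.7729e+02] clock 7.1 q [-0.51  0.64  0.11  2.01 -0.14  0.5   1.23]
[494.8 159.5  20.   -2.8] -> [-0.009  0.007  0.635  0.011] mm 1
```

View pics/a2.png

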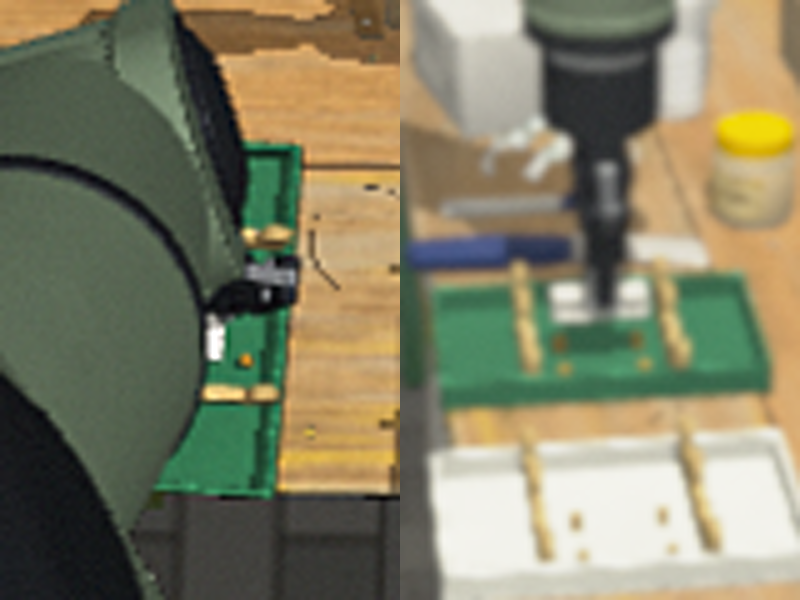

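The side view shows the cage (cols 552–650 in the crop) centred on the pins (558–645). Lowering.

```bash
python3 -m creep '[[-0.01,0.01,0.3,0,0.1],[-0.01,0.01,0.5,0,0.1],[-0.01,0.01,0.6,0,0.1],[-0.01,0.01,0.63,0,0.1],[-0.01,0.01,0.63,0,0.1]]'; python3 -m creep '[[0,0,0,0,0.35],[0,0,0,0,0.45],[0,0,0,0,0.45],[0,0,-0.4,0,0.45],[0,0,-1,0,0.45]]'; python3 go.py 490 -80 120 -1
```

```text
clock: 7.92
position: [0.4955, 0.1598, 0.0209]
tool_rot: [-3.142, -0.0, 3.094]
force: [-0.5, -0.2, 0.6]
grip_width: 0.0206
finger_force: 29.6
clock: 8.55
position: [0.4949, 0.1596, 0.081]
tool_rot: [-3.141, -0.002, 3.094]
force: [0.6, 0.6, 0.4]
grip_width: 0.0386
finger_force: 0.0
at [494.9 159.6  81. ] yaw [-1.7995e+02 -9.0000e-02  1.7729e+02] clock 8.55 q [-0.52  0.6   0.12  2.   -0.13  0.55  1.22]
[490. -80. 120.  -1.] -> [-0.107 -3.993 -0.65  -0.214] mm 240
```

```bash
python3 -m creep '[[0,-0.9,-0.5,0,1],[0,-1.9,-0.65,0,1],[-0.05,-2.9,-0.65,0,1],[-0.1,-3.8,-0.65,-0.2,1],[-0.1,-4.8,-0.65,-0.2,1]]'; python3 go.py 504 -240 60 -1 504 -240 12 -1
python3 - <<'E'
from lib import *
im={c:grab_frame(c) for c in P}
for c in P:
  for k in silhouettes(c,"cage_white_mid")[:1]:
    m=k["mask"]; print(c,k["p"],m.sum(),fit([b+[0,0,.004] for b in MODEL["cage"]],{c:m},(.495,.16,-.05)))
  k=silhouettes(c,"tray_green")[0]; print(fit(MODEL["tray"],{c:k["mask"]},(.496,.182,-.05)))
o=np.zeros((600,800,3),np.uint8)
for i,(c,(u,v)) in enumerate((("top",(268,205)),("side",(318,175)))):
    o[:,i*400:(i+1)*400]=cv2.resize(im[c][v-60:v+60,u-40:u+40],(400,600),interpolation=cv2.INTER_CUBIC)
cv2.imwrite("pics/a3.png",o)
E
```

```text
clock: 9.18
position: [0.4879, -0.1296, 0.1201]
tool_rot: [3.141, 0.001, 3.123]
force: [0.8, -0.6, 0.5]
grip_width: 0.0855
finger_force: 0.0
at [ 487.9 -129.6  120.1] yaw [1.7999e+02 4.0000e-02 1.7896e+02] clock 9.18 q [ 0.06  0.51  0.11  2.02 -0.09  0.61  1.78]
[ 504. -240.   60.   -1.] -> [-0.302 -1.834  1.002 -0.006] mm 112
[ 504. -240.   12.   -1.] -> [ 0.   0.   0.8 -0. ] mm 0
top 0.45 171 (array([4.925e+02, 1.594e+02, 1.000e-01]), np.float64(0.087))
(array([494.3, 180.9,  -2.6]), np.float64(0.076))
side 0.58 109 (array([495.9, 165. ,  -9.4]), np.float64(0.35))
(array([496.7, 184.5,  -2.7]), np.float64(0.518))
```

View pics/a3.png

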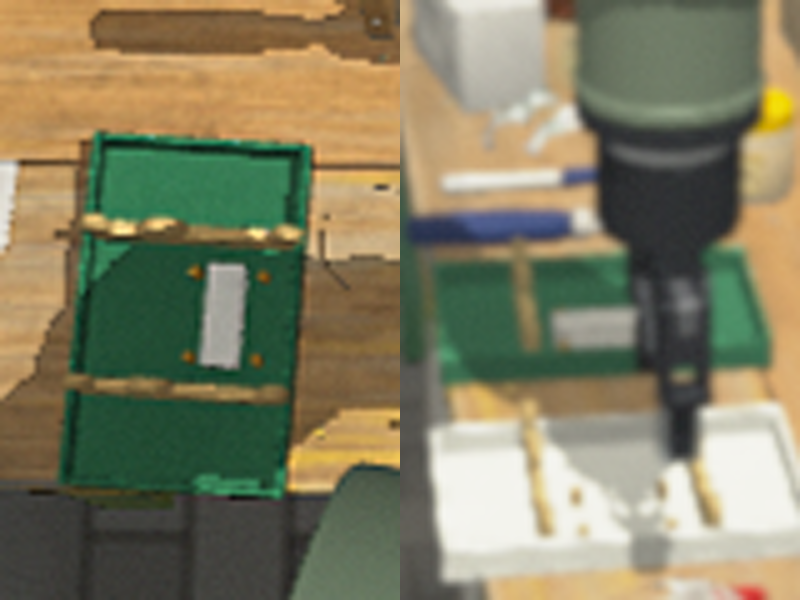

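Cage sits flat between the four pins (top crop pins (193,272),(263,276),(187,357),(256,360); cage (222,315)). Now the hive tool.

```bash
python3 -m creep '[[-0.1,-0.8,0.2,0,0.85],[-0.25,-1.6,0.6,0,0.85],[-0.27,-1.85,1,0,0.85],[-0.27,-1.85,1,0,0.85],[-0.27,-1.85,1,0,0.85]]'; python3 go.py 503.5 -241 13 -1
python3 - <<'E'
from lib import *
o=np.zeros((600,800,3),np.uint8)
for i,(c,(u,v)) in enumerate((("top",(405,205)),("side",(340,250)))):
    o[:,i*400:(i+1)*400]=cv2.resize(grab_frame(c)[v-60:v+60,u-40:u+40],(400,600),interpolation=cv2.INTER_CUBIC)
cv2.imwrite("pics/a4.png",o)
E
```

```text
clock: 10.1
position: [0.5025, -0.2377, 0.0606]
tool_rot: [3.141, 0.0, 3.124]
force: [0.2, 0.8, -0.3]
grip_width: 0.0731
finger_force: 0.0
at [ 502.5 -237.7   60.6] yaw [1.7997e+02 2.0000e-02 1.7901e+02] clock 10.1 q [ 0.27  0.67  0.09  1.91 -0.1   0.56  1.98]
[ 503.5 -241.    13.    -1. ] -> [-0.017 -0.055  0.793  0.001] mm 3
```

View pics/a4.png

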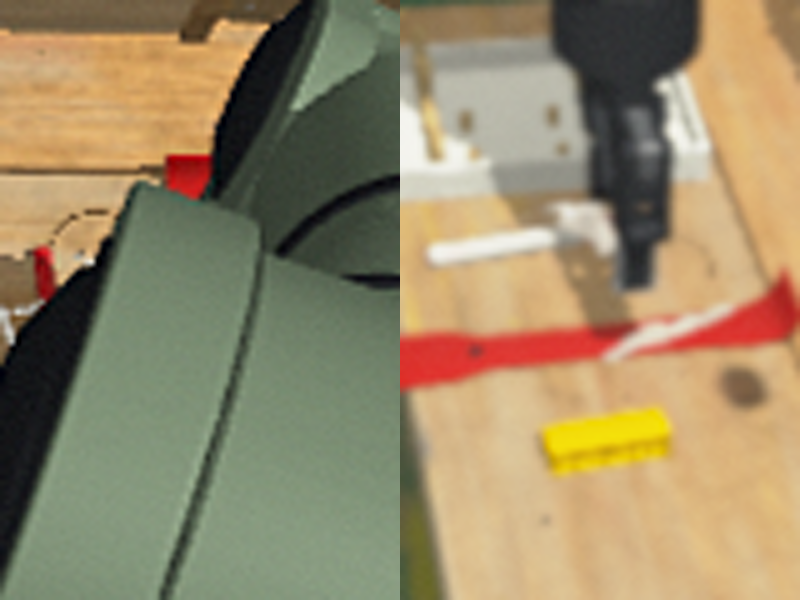

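The open gripper straddles the bar near its middle, the hook is at the far (+x) end, and the red pen is clear. Descend and close.

```bash
python3 -m creep '[[-0.02,-0.05,0.4,0,0.75],[-0.02,-0.05,0.79,0,0.65],[-0.02,-0.05,0.79,0,0.3],[-0.02,-0.05,0.79,0,0.2],[-0.02,-0.05,0.79,0,0.2]]' 80; python3 -m creep '[[0,0,0,0,0.2],[0,0,0,0,0.2],[0,0,-0.2,0,0.2],[0,0,-0.6,0,0.2],[0,0,-1.2,0,0.2]]';  python3 -m creep '[[0,0,-0.5,0,0.2],[0,0,-0.5,0,0.2],[0,0,-0.5,0,0.2]]';python3 go.py  500 -60 120 -2.6 494 158 120 -2.6
```

```text
clock: 10.82
position: [0.5036, -0.2424, 0.0136]
tool_rot: [-3.141, 0.001, 3.123]
force: [-0.2, -0.3, -1.7]
grip_width: 0.0415
finger_force: 80.9
clock: 11.45
position: [0.5026, -0.2423, 0.0854]
tool_rot: [3.141, -0.001, 3.122]
force: [-0.7, 0.6, -1.9]
grip_width: 0.0413
finger_force: 81.2
clock: 11.82
position: [0.5028, -0.2422, 0.1143]
tool_rot: [3.141, -0.0, 3.122]
force: [0.1, 0.8, -1.9]
grip_width: 0.0414
finger_force: 81.3
at [ 502.8 -242.2  114.3] yaw [ 1.7999e+02 -2.0000e-02  1.7890e+02] clock 11.82 q [ 0.27  0.59  0.1   1.89 -0.09  0.67  1.98]
[500.  -60.  120.   -2.6] -> [ 0.105  3.036 -0.095  0.187] mm 182
[494.  158.  120.   -2.6] -> [ 0.265  3.625 -0.    -0.   ] mm 218
```

```bash
python3 -m creep '[[0.02,0.7,-0.1,0,0.2],[0.05,1.5,-0.1,0,0.2],[0.07,2.3,-0.1,0.1,0.2],[0.1,3.04,-0.1,0.19,0.2],[0.1,3.04,-0.1,0.19,0.2]]'
python3 - <<'E'
from lib import *
im={c:grab_frame(c) for c in P}
import pickle; pickle.dump(im,open("r1.pkl","wb"))
o=np.zeros((600,800,3),np.uint8)
for i,(c,(u,v)) in enumerate((("top",(345,200)),("side",(325,195)))):
    o[:,i*400:(i+1)*400]=cv2.resize(im[c][v-60:v+60,u-40:u+40],(400,600),interpolation=cv2.INTER_CUBIC)
cv2.imwrite("pics/a5.png",o)
E
```

```text
clock: 12.45
position: [0.5001, -0.0564, 0.1195]
tool_rot: [3.141, -0.002, 3.101]
force: [-0.4, 0.4, -1.2]
grip_width: 0.041
finger_force: 81.5
```

View pics/a5.png

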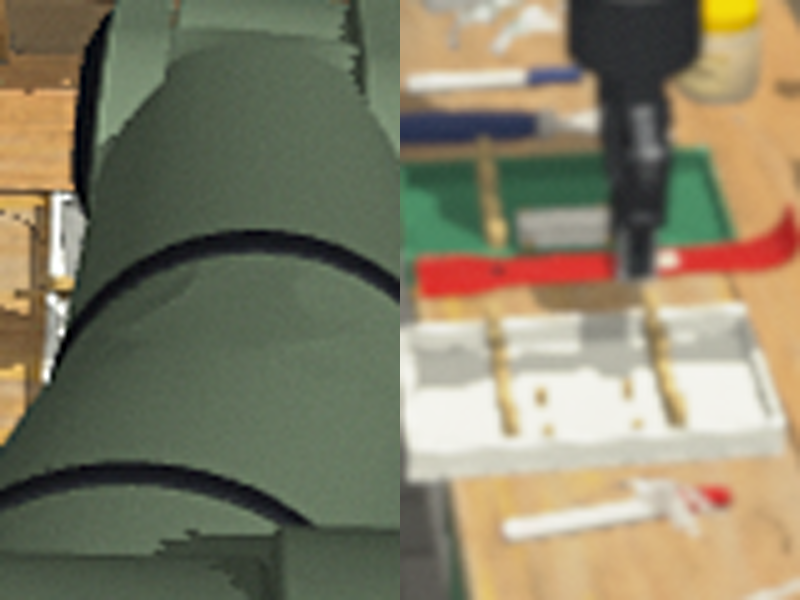

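Run:
```python
from lib import *
import pickle
im=pickle.load(open("r1.pkl","rb"))["side"]
hsv=cv2.cvtColor(im,cv2.COLOR_BGR2HSV)
m=((hsv[...,0]<8)|(hsv[...,0]>172))&(hsv[...,1]>150)&(hsv[...,2]>90); m[225:]=0; m[:160]=0;m[:,:270]=0; m[:,380:]=0
ys,xs=np.nonzero(m); print(xs.min(),xs.max(),ys.min(),ys.max())
for u in range(xs.min(),xs.max()+1,6):
    k=ys[xs==u]; a,b=p2w("side",[[u,k.min()-.5],[u,k.max()+.5]],.111)[:,:2]*1000; print(u,k.min(),k.max(),a.round(1),b.round(1))
```

```text
288 364 177 194
288 188 189 [381.1 -40.9] [380.1 -52. ]
294 187 193 [398.4 -38. ] [394.3 -76.3]
300 187 193 [415.1 -40.6] [410.7 -78.9]
306 187 191 [431.9 -43.3] [428.4 -70.8]
312 186 191 [449.4 -40.4] [444.8 -73.4]
318 186 191 [466.2 -43. ] [461.3 -76. ]
324 186 190 [483.  -45.7] [478.6 -73.3]Traceback (most recent call last):
  File "<stdin>", line 8, in <module>
    return umr_minimum(a, axis, None, out, keepdims, initial, where)
ValueError: zero-size array to reduction operation minimum which has no identity
```

```bash
python3 go.py 494 160 120 -2.6 494 160 65 -2.6 494 160 40.5 -2.6
```

```text
at [500.2 -59.9 119.8] yaw [-1.7998e+02 -8.0000e-02  1.7743e+02] clock 12.55 q [-0.09  0.51  0.12  2.02 -0.1   0.61  1.62]
[494.  160.  120.   -2.6] -> [ 2.670e-01  3.656e+00 -3.000e-03  3.000e-03] mm 220
[494.  160.   65.   -2.6] -> [ 0.     0.     0.917 -0.   ] mm 0
[494.  160.   40.5  -2.6] -> [ 0.     0.     0.408 -0.   ] mm 0
```

```bash
python3 -m creep '[[0.06,0.9,0,0,0.2],[0.13,1.8,0,0,0.2],[0.2,2.7,0,0,0.2],[0.26,3.4,0,0,0.2],[0.26,3.64,0,0,0.2]]'; python3 -m creep '[[0,0,0,0,0.2],[0,0,0.3,0,0.2],[0,0,0.7,0,0.2],[0,0,0.9,0,0.2],[0,0,0.9,0,0.2]]';python3 go.py 494 159 40.5 -2.6
python3 - <<'E'
from lib import *
im={c:grab_frame(c) for c in P}
o=np.zeros((600,800,3),np.uint8)
for i,(c,(u,v)) in enumerate((("top",(268,205)),("side",(318,175)))):
    o[:,i*400:(i+1)*400]=cv2.resize(im[c][v-60:v+60,u-40:u+40],(400,600),interpolation=cv2.INTER_CUBIC)
cv2.imwrite("pics/a6.png",o)
E
```

```text
clock: 13.18
position: [0.4949, 0.1604, 0.12]
tool_rot: [-3.142, -0.001, 3.097]
force: [0.3, -1.2, -2.1]
grip_width: 0.0412
finger_force: 81.7
clock: 13.8
position: [0.4949, 0.1576, 0.066]
tool_rot: [-3.141, -0.001, 3.094]
force: [0.6, 0.6, -2.5]
grip_width: 0.0411
finger_force: 81.7
at [494.9 157.6  66. ] yaw [-1.7994e+02 -7.0000e-02  1.7728e+02] clock 13.8 q [-0.5   0.63  0.11  2.01 -0.13  0.52  1.22]
[494.  159.   40.5  -2.6] -> [ 0.016  0.023  0.425 -0.015] mm 2
```

View pics/a6.png

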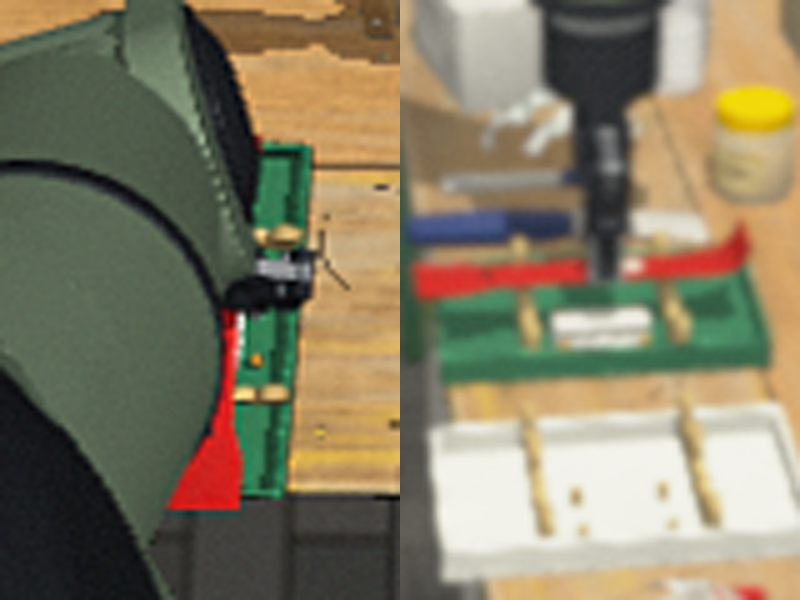

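The tool hangs level above the well, tail overhanging the near end as it should (mid 93 mm from hook). Lower and release.

```bash
python3 -m creep '[[0.01,0.02,0.2,0,0.2],[0.01,0.02,0.35,0,0.2],[0.01,0.02,0.42,0,0.2],[0.01,0.02,0.42,0,0.2],[0.01,0.02,0.42,0,0.2]]'; python3 -m creep '[[0,0,0,0,0.45],[0,0,0,0,0.65],[0,0,0,0,0.65],[0,0,-0.4,0,0.65],[0,0,-1,0,0.65]]'; python3 go.py 480 330 110 -1.5 477 400 60 -1.5
```

```text
clock: 14.52
position: [0.4946, 0.1602, 0.0414]
tool_rot: [3.142, 0.0, 3.096]
force: [0.6, -0.0, -2.3]
grip_width: 0.0413
finger_force: 81.7
clock: 15.15
position: [0.494, 0.1599, 0.1014]
tool_rot: [-3.141, -0.002, 3.096]
force: [-0.5, -0.2, 0.1]
grip_width: 0.0554
finger_force: 0.0
at [494.  159.9 101.4] yaw [-1.7995e+02 -9.0000e-02  1.7737e+02] clock 15.15 q [-0.52  0.56  0.13  1.99 -0.12  0.59  1.21]
[480.  330.  110.   -1.5] -> [ 0.363  2.821 -0.143 -0.141] mm 171
[477.  400.   60.   -1.5] -> [ 0.081  1.165  0.833 -0.   ] mm 70
```

```bash
python3 -m creep '[[0.08,0.7,-0.15,0,0.65],[0.16,1.5,-0.15,0,0.65],[0.24,2.3,-0.15,-0.1,0.5],[0.36,2.82,-0.15,-0.14,0.4],[0.36,3.8,0.1,-0.14,0.4]]'; python3 -m creep '[[0.07,0.2,0.57,0,0.4],[0.07,0.2,0.57,0,0.4],[0.07,0.2,0.57,0,0.4]]'; python3 go.py 476.5 399 14 -1.5
python3 - <<'E'
from lib import *
im={c:grab_frame(c) for c in P}
o=np.zeros((600,800,3),np.uint8)
for i,(c,(u,v)) in enumerate((("top",(230,205)),("side",(318,170)))):
    o[:,i*400:(i+1)*400]=cv2.resize(im[c][v-60:v+60,u-40:u+40],(400,600),interpolation=cv2.INTER_CUBIC)
    if i==0: o[:,:400]=cv2.resize(im[c][140:260,190:310],(400,600)[:1]*2)[:600].copy() if 0 else o[:,:400]
o[:,:400]=0; o[:400,:400]=cv2.resize(im["top"][150:250,195:295],(400,400),interpolation=cv2.INTER_CUBIC)
cv2.imwrite("pics/a7.png",o)
E
```

```text
clock: 15.78
position: [0.4841, 0.3892, 0.0963]
tool_rot: [3.141, 0.002, 3.113]
force: [1.0, 0.5, 0.3]
grip_width: 0.0341
finger_force: 0.0
clock: 16.15
position: [0.4803, 0.4, 0.0621]
tool_rot: [-3.141, 0.001, 3.114]
force: [-0.4, -0.6, -0.1]
grip_width: 0.0345
finger_force: 0.0
at [480.3 400.   62.1] yaw [-1.7999e+02  4.0000e-02  1.7842e+02] clock 16.15 q [-0.88  0.75  0.13  1.73 -0.14  0.67  0.87]
[476.5 399.   14.   -1.5] -> [ 0.062 -0.018  0.802 -0.01 ] mm 4
```

View pics/a7.png

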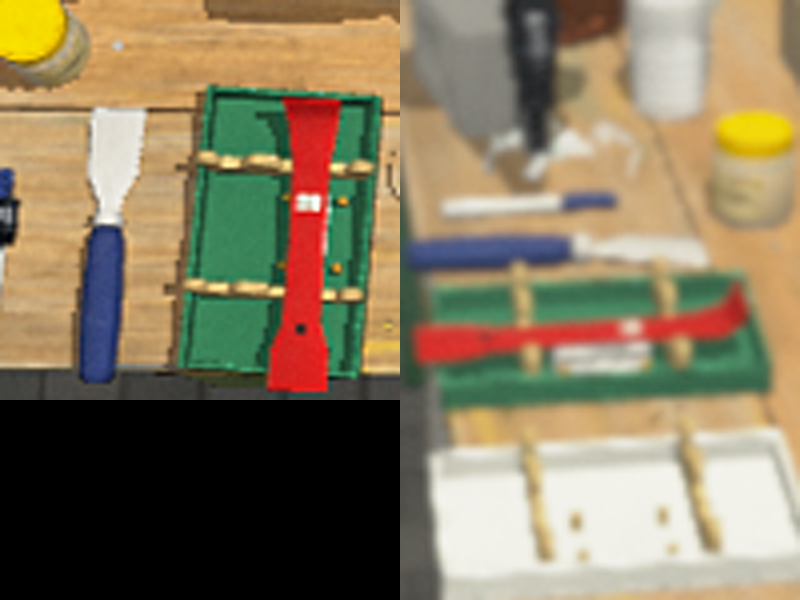

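Run:
```python
from lib import *
t=np.array([494.6,181.0]); a=np.radians(-2.7); R=np.array([[np.cos(a),-np.sin(a)],[np.sin(a),np.cos(a)]])
print("cam",(-cv2.Rodrigues(P["top"]["rvec"])[0].T@P["top"]["tvec"]).round(3))
grab_frame("top"); m=silhouettes("top","hive_tool_mid")[0]["mask"]; ys,xs=np.nonzero(m)
for r in range(ys.min(),ys.max()+1,4):
    k=xs[ys==r]; q=p2w("top",[[k.min()-.5,r],[k.max()+.5,r]],.031)[:,:2]*1000; q=(q-t)@R; print(q.mean(0).round(1),round(q[0,1]-q[1,1],1))
print(((p2w("top",[[xs.mean(),ys.min()-.5],[xs.mean(),ys.max()+.5]],.031)[:,:2]*1000-t)@R).round(1))
```

```text
cam [ 0.304 -0.009  1.099]
[ 97.2 -17.4] 39.3
[ 84.8 -18.5] 39.2
[ 72.5 -19.5] 33.1
[ 60.2 -20.6] 33.0
[ 47.8 -20.2] 30.0
[ 35.6 -21.3] 29.9
[ 23.3 -20.8] 26.9
[ 11.2 -21.9] 26.8
[ -0.9 -22.9] 26.8
[-13.1 -21. ] 26.7
[-25.  -22.1] 26.7
[-37.  -23.1] 26.6
[-48.9 -22.7] 29.5
[-60.8 -23.8] 29.4
[-72.6 -24.8] 29.4
[-84.4 -24.4] 38.1
[-96.2 -24. ] 41.0
[-107.9  -23.5] 43.8
[-119.5  -24.6] 37.9
[[  98.5  -12. ]
 [-120.5  -31.3]]
```

The hive tool rests in both wide notches over the cage, about 1 mm off centre and ~1.4° – good. Now the blue pen.

```bash
python3 -m creep '[[0.06,-0.02,0.4,0,0.4],[0.06,-0.02,0.77,0,0.4],[0.06,-0.02,0.77,0,0.2],[0.06,-0.02,0.77,0,0],[0.06,-0.02,0.77,0,0]]' 30; python3 -m creep '[[0,0,0,0,0],[0,0,0,0,0],[0,0,0,0,0],[0,0,-0.6,0,0],[0,0,-1.5,0,0]]'; python3 go.py 490 250 106 -2.6 496.5 220.5 106 -2.6 496.5 220.5 70 -2.6
```

```text
clock: 16.98
position: [0.4762, 0.4002, 0.0157]
tool_rot: [3.141, 0.001, 3.115]
force: [-0.2, -0.4, -0.3]
grip_width: 0.01
finger_force: 29.2
clock: 17.6
position: [0.4751, 0.3993, 0.1047]
tool_rot: [-3.14, -0.002, 3.115]
force: [0.8, -0.1, 0.4]
grip_width: 0.0095
finger_force: 29.3
at [475.1 399.3 104.7] yaw [-1.7988e+02 -1.1000e-01  1.7849e+02] clock 17.6 q [-0.89  0.69  0.15  1.72 -0.14  0.75  0.87]
[490.  250.  106.   -2.6] -> [-0.314 -2.481 -0.021  0.137] mm 150
[496.5 220.5 106.   -2.6] -> [-0.131 -0.486 -0.    -0.   ] mm 30
[496.5 220.5  70.   -2.6] -> [ 0.   0.   0.6 -0. ] mm 0
```

```bash
python3 -m creep '[[-0.1,-0.8,0,0,0],[-0.2,-1.6,0,0,0],[-0.31,-2.5,0,0.13,0],[-0.44,-2.97,0,0.13,0],[-0.44,-2.97,0,0.13,0]]'; python3 -m creep '[[0,0,0.3,0,0],[0,0,0.6,0,0],[0,0,0.6,0,0],[0,0,0.6,0,0]]'; python3 go.py 496.5 220.5 43 -2.6
python3 - <<'E'
from lib import *
im={c:grab_frame(c) for c in P}
o=np.zeros((600,800,3),np.uint8)
for i,(c,(u,v)) in enumerate((("top",(258,205)),("side",(318,170)))):
    o[:,i*400:(i+1)*400]=cv2.resize(im[c][v-60:v+60,u-40:u+40],(400,600),interpolation=cv2.INTER_CUBIC)
cv2.imwrite("pics/a8.png",o)
E
```

```text
clock: 18.23
position: [0.4983, 0.2187, 0.1052]
tool_rot: [-3.141, 0.0, 3.093]
force: [0.1, -0.6, -0.4]
grip_width: 0.0093
finger_force: 29.4
clock: 18.73
position: [0.4976, 0.2214, 0.0691]
tool_rot: [-3.142, -0.0, 3.098]
force: [-0.2, -0.2, -0.2]
grip_width: 0.0095
finger_force: 29.4
at [497.6 221.4  69.1] yaw [-180.     -0.    177.47] clock 18.73 q [-0.61  0.65  0.12  1.94 -0.14  0.56  1.12]
[496.5 220.5  43.   -2.6] -> [ 0.017 -0.016  0.434  0.009] mm 1
```

View pics/a8.png

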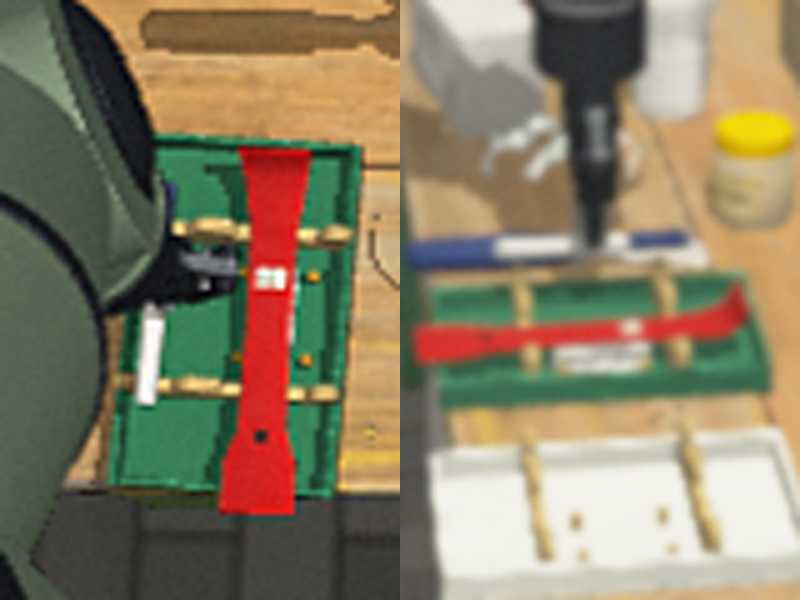

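Pen hangs level, aligned with the narrow notches. Lower and release with a small opening.

```bash
python3 -m creep '[[0.02,-0.02,0.2,0,0],[0.02,-0.02,0.35,0,0],[0.02,-0.02,0.44,0,0],[0.02,-0.02,0.44,0,0],[0.02,-0.02,0.44,0,0]]'; python3 -m creep '[[0,0,0,0,0.2],[0,0,0,0,0.3],[0,0,0,0,0.3],[0,0,-0.5,0,0.3],[0,0,-1.4,0,0.3]]'; python3 go.py 494 -60 130 5.8 482 -300 110 5.8  479.5 -328 60 5.8
```

```text
clock: 19.45
position: [0.4964, 0.2199, 0.0426]
tool_rot: [3.142, 0.0, 3.097]
force: [-0.6, -0.1, -0.7]
grip_width: 0.0098
finger_force: 29.4
clock: 20.08
position: [0.4954, 0.2195, 0.1263]
tool_rot: [-3.14, -0.003, 3.097]
force: [0.0, 0.8, -0.7]
grip_width: 0.0257
finger_force: 0.0
at [495.4 219.5 126.3] yaw [-1.7990e+02 -1.5000e-01  1.7745e+02] clock 20.07 q [-0.63  0.55  0.14  1.92 -0.12  0.68  1.11]
[494.  -60.  130.    5.8] -> [-0.184 -4.655 -0.062 -1.043] mm 279
[ 482.  -300.   110.     5.8] -> [ 0.603 -3.959  0.333 -0.   ] mm 240
[ 479.5 -328.    60.     5.8] -> [ 0.089 -0.46   0.833 -0.   ] mm 28
```

```bash
python3 -m creep '[[0,-0.9,-0.06,0,0.4],[-0.05,-1.9,-0.06,-0.3,0.6],[-0.1,-2.9,-0.06,-0.6,0.6],[-0.15,-3.8,-0.06,-1,0.6],[-0.18,-4.65,-0.06,-1.04,0.6]]'; python3 -m creep '[[0.15,-1,0,0,0.6],[0.3,-2,0.1,0,0.6],[0.45,-3,0.2,0,0.6],[0.6,-3.95,0.33,0,0.6],[0.69,-4.42,0.8,0,0.6]]';python3 -m creep '[[0,0,0.3,0,0.6],[0,0,0.3,0,0.6]]'; python3 go.py 479.3 -328 14 5.8
python3 - <<'E'
from lib import *
im={c:grab_frame(c) for c in P}
o=np.zeros((600,800,3),np.uint8)
o[:400,:400]=cv2.resize(im["top"][150:250,215:315],(400,400),interpolation=cv2.INTER_CUBIC)
o[:,400:]=cv2.resize(im["side"][160:310,290:390],(400,600),interpolation=cv2.INTER_CUBIC)
cv2.imwrite("pics/a9.png",o)
k=silhouettes("top","pen_blue_mid")[0]; print(k["p"],k["mask"].sum(),fit([b+[0,0,.026] for b in MODEL["pen"]],{"top":k["mask"]},(.496,.22,-.05)))
E
```

```text
clock: 20.7
position: [0.4945, -0.0612, 0.1303]
tool_rot: [-3.142, 0.0, -3.04]
force: [0.6, 0.3, -0.4]
grip_width: 0.0516
finger_force: 0.0
clock: 21.32
position: [0.4799, -0.3312, 0.0827]
tool_rot: [-3.139, 0.002, -3.044]
force: [0.3, 0.1, 0.4]
grip_width: 0.0512
finger_force: 0.0
clock: 21.58
position: [0.4796, -0.3261, 0.063]
tool_rot: [3.14, -0.002, -3.04]
force: [0.3, 0.5, 0.3]
grip_width: 0.0512
finger_force: 0.0
at [ 479.6 -326.1   63. ] yaw [ 1.7989e+02 -1.1000e-01 -1.7420e+02] clock 21.57 q [ 0.44  0.69  0.08  1.85 -0.09  0.61  2.24]
[ 479.3 -328.    14.     5.8] -> [ 0.008 -0.032  0.816 -0.   ] mm 2
0.52 150 (array([498.4, 219.5,  -2.8]), np.float64(0.457))
```

View pics/a9.png

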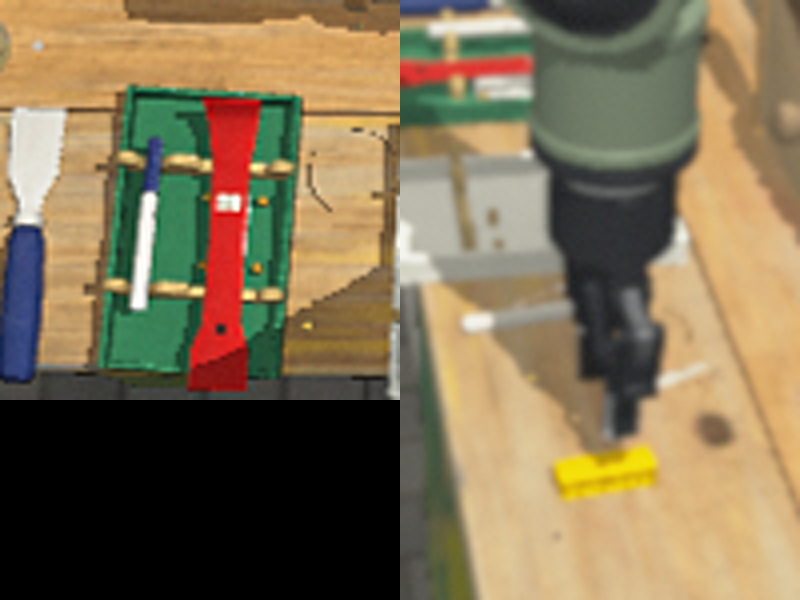

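Pen lies in the narrow notches ((148,225) in the crop), hive tool in the wide ones. Gripper is over the yellow cage; take it.

```bash
python3 -m creep '[[0.01,-0.03,0.4,0,0.6],[0.01,-0.03,0.79,0,0.6],[0.01,-0.03,0.79,0,0.4],[0.01,-0.03,0.79,0,0.1],[0.01,-0.03,0.79,0,0.1]]' 30; python3 -m creep '[[0,0,0,0,0.1],[0,0,0,0,0.1],[0,0,0,0,0.1],[0,0,-0.6,0,0.1],[0,0,-1.5,0,0.1]]'; python3 go.py 476 -80 110 -2.3 475 -56 110 -2.3 475 -56 60 -2.3
```

```text
clock: 22.35
position: [0.4803, -0.3293, 0.0179]
tool_rot: [-3.141, 0.001, -3.041]
force: [1.3, 1.6, 4.4]
grip_width: 0.0206
finger_force: 29.7
clock: 22.98
position: [0.4792, -0.3287, 0.1073]
tool_rot: [3.14, -0.002, -3.041]
force: [0.7, -0.6, -0.1]
grip_width: 0.0208
finger_force: 29.7
at [ 479.2 -328.7  107.3] yaw [ 1.7993e+02 -9.0000e-02 -1.7422e+02] clock 22.98 q [ 0.44  0.63  0.09  1.83 -0.08  0.69  2.24]
[476.  -80.  110.   -2.3] -> [-0.365  4.129 -0.045  1.01 ] mm 249
[475.  -56.  110.   -2.3] -> [ 0.033  0.399 -0.    -0.   ] mm 24
[475.  -56.   60.   -2.3] -> [ 0.     0.     0.833 -0.   ] mm 0
```

```bash
python3 -m creep '[[-0.1,0.9,-0.05,0,0.1],[-0.15,1.9,-0.05,0.3,0.1],[-0.25,2.9,-0.05,0.6,0.1],[-0.36,3.8,-0.05,1,0.1],[-0.4,4.53,-0.05,1.01,0.1]]'; python3 -m creep '[[0,0,0,0,0.1],[0,0,0.4,0,0.1],[0,0,0.83,0,0.1],[0,0,0.83,0,0.1]]'; python3 go.py 475 -55.5 23 -2.3
python3 - <<'E'
from lib import *
im=grab_frame("side")
o=cv2.resize(im[150:270,260:420],(800,600),interpolation=cv2.INTER_CUBIC)
cv2.imwrite("pics/a10.png",o)
E
```

```text
clock: 23.6
position: [0.4765, -0.054, 0.1103]
tool_rot: [3.141, 0.001, 3.102]
force: [1.2, -0.4, -0.8]
grip_width: 0.0203
finger_force: 29.7
clock: 24.1
position: [0.4755, -0.0571, 0.0592]
tool_rot: [-3.141, -0.002, 3.1]
force: [0.4, 0.4, 0.2]
grip_width: 0.0202
finger_force: 29.7
at [475.5 -57.1  59.2] yaw [-1.7998e+02 -1.2000e-01  1.7764e+02] clock 24.1 q [-0.09  0.6   0.11  2.11 -0.15  0.44  1.67]
[475.  -55.5  23.   -2.3] -> [ 0.01   0.027  0.603 -0.008] mm 2
```

View pics/a10.png

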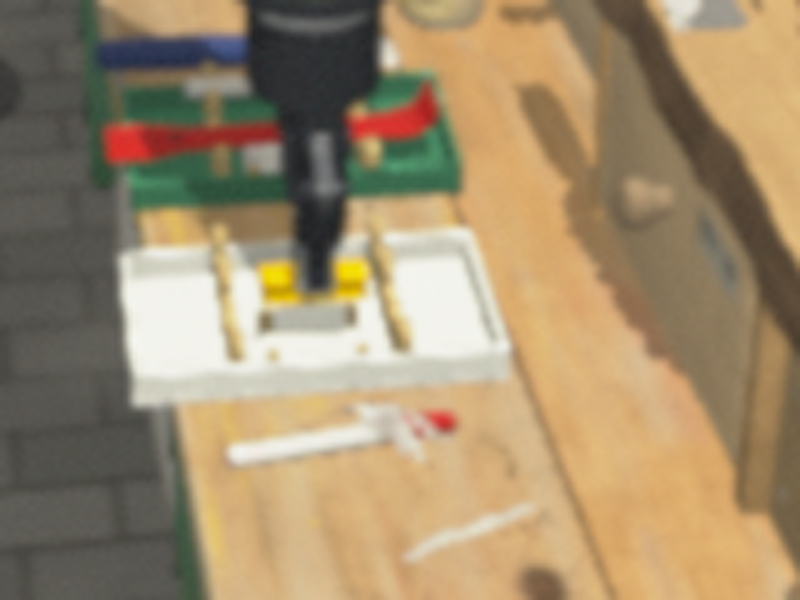

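Yellow cage (260–365, 280) stands over the well, between the ribs and centred on the pins (265–360). Lower and release, then go on to the spatula.

```bash
python3 -m creep '[[0.01,0.02,0.3,0,0.1],[0.01,0.02,0.5,0,0.1],[0.01,0.02,0.6,0,0.1],[0.01,0.02,0.62,0,0.1],[0.01,0.02,0.62,0,0.1]]'; python3 -m creep '[[0,0,0,0,0.35],[0,0,0,0,0.45],[0,0,0,0,0.45],[0,0,-0.4,0,0.45],[0,0,-1.4,0,0.45]]'; python3 go.py 476 200 130 -1 465.7 315 75 -1
```

```text
clock: 24.78
position: [0.4759, -0.0552, 0.023]
tool_rot: [-3.142, 0.0, 3.101]
force: [0.7, -0.0, 0.9]
grip_width: 0.0205
finger_force: 29.7
clock: 25.4
position: [0.4745, -0.055, 0.1061]
tool_rot: [-3.141, -0.004, 3.101]
force: [1.8, -0.5, 0.6]
grip_width: 0.0382
finger_force: 0.0
at [474.5 -55.  106.1] yaw [-179.98   -0.24  177.7 ] clock 25.4 q [-0.12  0.51  0.15  2.09 -0.14  0.55  1.65]
[476. 200. 130.  -1.] -> [ 0.145  4.248 -0.398 -0.163] mm 255
[465.7 315.   75.   -1. ] -> [ 0.205  1.913  0.917 -0.   ] mm 115
```

```bash
python3 -m creep '[[0,0.9,-0.4,0,0.8],[0.05,1.9,-0.4,0,0.8],[0.1,2.9,-0.4,0,0.8],[0.12,3.8,-0.4,-0.16,0.8],[0.145,4.6,-0.4,-0.16,0.8]]';python3 -m creep '[[0.1,0.9,0,0,0.8],[0.2,1.55,0.4,0,0.8],[0.2,1.55,0.9,0,0.8],[0.2,1.55,0.9,0,0.8]]'; python3 go.py 465.7 315 14 -1
python3 - <<'E'
from lib import *
im={c:grab_frame(c) for c in P}
for n,z,p,mk in (("cage_yellow_mid",.004,(.475,-.055,-.04),"cage"),("tray_white",0,(.475,-.032,-.04),"tray")):
    k=silhouettes("top",n)[0]; print(k["p"],k["mask"].sum(),fit([b+[0,0,z] for b in MODEL[mk]],{"top":k["mask"]},p))
o=np.zeros((600,800,3),np.uint8)
o[:,:400]=cv2.resize(im["top"][140:260,290:370],(400,600),interpolation=cv2.INTER_CUBIC)
o[:,400:]=cv2.resize(im["side"][120:240,275:355],(400,600),interpolation=cv2.INTER_CUBIC)
cv2.imwrite("pics/a11.png",o)
E
```

```text
clock: 26.02
position: [0.4778, 0.2233, 0.1308]
tool_rot: [3.141, 0.0, 3.125]
force: [0.5, -0.1, -0.2]
grip_width: 0.0687
finger_force: 0.0
clock: 26.52
position: [0.4667, 0.3136, 0.0751]
tool_rot: [-3.139, -0.003, 3.124]
force: [0.7, -0.7, 0.2]
grip_width: 0.0682
finger_force: 0.0
at [466.7 313.6  75.1] yaw [-1.7986e+02 -1.6000e-01  1.7900e+02] clock 26.52 q [-0.8   0.66  0.14  1.89 -0.16  0.6   1.  ]
[465.7 315.   14.   -1. ] -> [0.016 0.023 1.019 0.   ] mm 2
0.7 159 (array([ 4.748e+02, -5.530e+01,  2.000e-01]), np.float64(0.063))
0.69 3081 (array([475.6, -32.7,  -1.7]), np.float64(0.07))
```

View pics/a11.png

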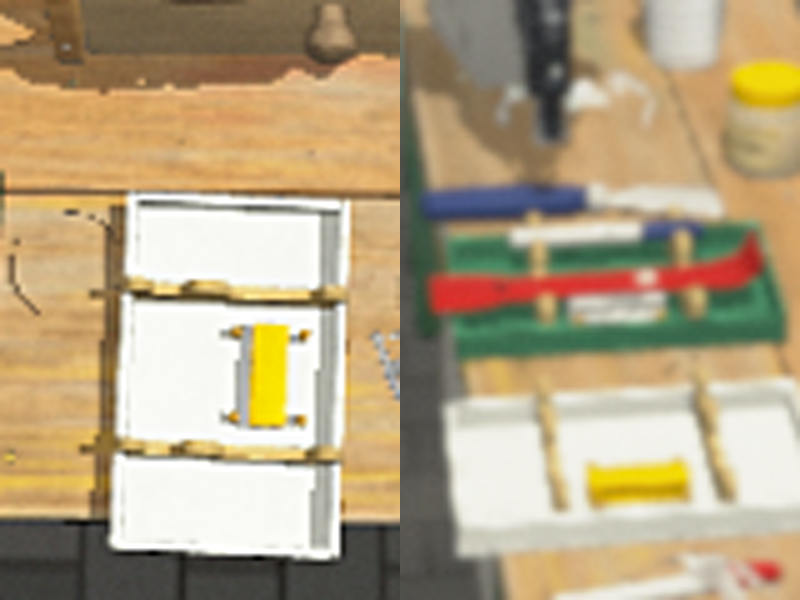

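Yellow cage seated square between its pins ((268,375) in the crop). Now grip the spatula handle.

```bash
python3 -m creep '[[0.02,0.02,0.5,0,0.8],[0.02,0.02,0.98,0,0.8],[0.02,0.02,0.98,0,0.5],[0.02,0.02,0.98,0,0.2],[0.02,0.02,0.98,0,0.1]]' 70; python3 -m creep '[[0,0,0,0,0.1],[0,0,0,0,0.1],[0,0,-0.3,0,0.1],[0,0,-0.8,0,0.1],[0,0,-1.8,0,0.1]]'; python3 go.py 470 100 125 -2.2 474.6 -56 125 -2.2 474.6 -56 75 -2.2
```

```text
clock: 27.35
position: [0.4675, 0.3159, 0.0197]
tool_rot: [3.14, 0.002, 3.123]
force: [-1.8, -1.7, 9.0]
grip_width: 0.0247
finger_force: 67.7
clock: 27.98
position: [0.466, 0.315, 0.1274]
tool_rot: [-3.14, -0.001, 3.124]
force: [0.6, 0.4, 0.3]
grip_width: 0.025
finger_force: 68.0
at [466.  315.  127.4] yaw [-1.7993e+02 -8.0000e-02  1.7897e+02] clock 27.98 q [-0.82  0.58  0.17  1.87 -0.14  0.71  0.98]
[470.  100.  125.   -2.2] -> [-0.131 -3.581  0.04   0.146] mm 215
[474.6 -56.  125.   -2.2] -> [-0.176 -2.595 -0.    -0.   ] mm 156
[474.6 -56.   75.   -2.2] -> [ 0.     0.     0.833 -0.   ] mm 0
```

```bash
python3 -m creep '[[0,-0.8,0,0,0.1],[-0.05,-1.6,0,0,0.1],[-0.1,-2.5,0,0.14,0.1],[-0.13,-3.4,0,0.14,0.1],[-0.13,-3.58,0,0.14,0.1]]'; python3 -m creep '[[-0.05,-0.8,0,0,0.1],[-0.1,-1.6,0,0,0.1],[-0.15,-2.4,0,0,0.1],[-0.18,-2.6,0.5,0,0.1],[-0.18,-2.6,0.83,0,0.1]]'; python3 -m creep '[[0,0,0,0,0.1],[0,0,0,0,0.1]]'; python3 go.py 474.6 -56 45 -2.2
python3 - <<'E'
from lib import *
im={c:grab_frame(c) for c in P}
o=np.zeros((600,800,3),np.uint8)
o[:,:400]=cv2.resize(im["top"][140:260,290:370],(400,600),interpolation=cv2.INTER_CUBIC)
o[:,400:]=cv2.resize(im["side"][130:250,280:360],(400,600),interpolation=cv2.INTER_CUBIC)
cv2.imwrite("pics/a12.png",o)
E
```

```text
clock: 28.6
position: [0.4709, 0.0972, 0.1276]
tool_rot: [-3.142, 0.002, 3.099]
force: [0.7, 0.2, -0.7]
grip_width: 0.0251
finger_force: 68.0
clock: 29.22
position: [0.4761, -0.0564, 0.0765]
tool_rot: [3.141, 0.001, 3.103]
force: [0.2, 0.0, 0.7]
grip_width: 0.0244
finger_force: 68.0
clock: 29.48
position: [0.4762, -0.0553, 0.0773]
tool_rot: [3.141, 0.001, 3.105]
force: [0.7, -0.0, -0.2]
grip_width: 0.0247
finger_force: 68.0
at [476.2 -55.3  77.3] yaw [1.7999e+02 7.0000e-02 1.7789e+02] clock 29.48 q [-0.11  0.56  0.13  2.11 -0.15  0.48  1.67]
[474.6 -56.   45.   -2.2] -> [ 0.025 -0.013  0.538  0.011] mm 2
```

View pics/a12.png

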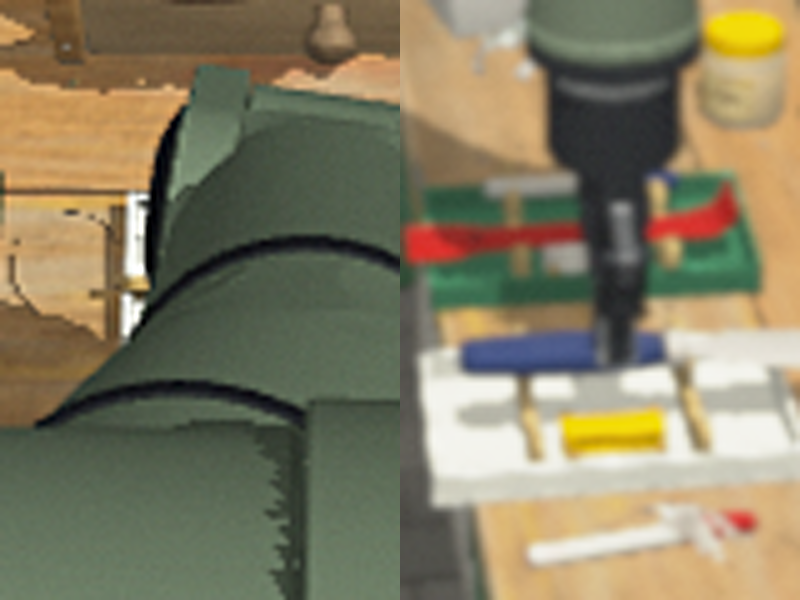

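Spatula held level over the wide notches, cage below it. Lower and release.

```bash
python3 -m creep '[[0.02,-0.01,0.25,0,0.1],[0.02,-0.01,0.4,0,0.1],[0.02,-0.01,0.5,0,0.1],[0.02,-0.01,0.53,0,0.1],[0.02,-0.01,0.53,0,0.1]]'; python3 -m creep '[[0,0,0,0,0.4],[0,0,0,0,0.6],[0,0,0,0,0.6],[0,0,-0.5,0,0.6],[0,0,-1.4,0,0.6]]'; python3 -m creep '[[0,0.9,-0.5,0,0.6],[0,1.9,-0.5,0,0.6],[0,2.9,-0.5,0,0.6],[0,3.8,-0.5,0,0.6],[0,4.8,-0.5,0,0.6]]';python3 -m creep '[[0,0.9,0,0,0.6],[0,1.9,0,0,0.6],[0,2.2,0,0,0.6],[0,2.2,0,0,0.6]]'
python3 - <<'E'
from lib import *
im={c:grab_frame(c) for c in P}
o=np.zeros((600,800,3),np.uint8)
o[:400]=cv2.resize(im["top"][155:255,220:420],(800,400),interpolation=cv2.INTER_CUBIC)
o[400:,:400]=cv2.resize(im["side"][150:250,270:370],(400,400),interpolation=cv2.INTER_CUBIC)[:200]
o[400:,400:]=cv2.resize(im["side"][150:250,270:370],(400,400),interpolation=cv2.INTER_CUBIC)[200:]
cv2.imwrite("pics/a13.png",o)
for n,t,a in(("spatula_mid",(475.4,-32.4),-2.1),("hive_tool_mid",(494.5,181),-2.7)):
    a=np.radians(a); R=np.array([[np.cos(a),-np.sin(a)],[np.sin(a),np.cos(a)]])
    m=silhouettes("top",n)[0]["mask"]; ys,xs=np.nonzero(m)
    for r in range(ys.min(),ys.max()+1,6):
        k=xs[ys==r]; q=p2w("top",[[k.min()-.5,r],[k.max()+.5,r]],.034)[:,:2]*1000; q=(q-t)@R; print(q.mean(0).round(1),round(q[0,1]-q[1,1],1))
    print(((p2w("top",[[xs.mean(),ys.min()-.5],[xs.mean(),ys.max()+.5]],.034)[:,:2]*1000-t)@R).round(1))
E
```

```text
clock: 30.2
position: [0.4742, -0.0563, 0.0443]
tool_rot: [-3.142, -0.0, 3.104]
force: [-0.8, 1.0, 0.6]
grip_width: 0.0249
finger_force: 68.5
clock: 30.82
position: [0.4734, -0.0563, 0.1283]
tool_rot: [-3.141, -0.003, 3.104]
force: [0.6, 0.0, 0.7]
grip_width: 0.0515
finger_force: 0.0
clock: 31.45
position: [0.485, 0.2331, 0.1585]
tool_rot: [-3.142, 0.0, 3.104]
force: [1.2, -1.0, 0.1]
grip_width: 0.0517
finger_force: 0.0
clock: 31.95
position: [0.4896, 0.364, 0.1579]
tool_rot: [-3.141, -0.0, 3.106]
force: [-0.9, -0.7, 0.4]
grip_width: 0.0512
finger_force: 0.0
[118.2 -20. ] 36.0
[ 99.7 -22.3] 38.9
[ 81.3 -23.1] 38.8
[ 62.9 -23.8] 32.7
[ 44.6 -23.1] 17.8
[ 26.6 -25.3] 20.7
[  8.6 -26.1] 26.5
[ -9.4 -25.4] 29.4
[-27.2 -26.1] 29.3
[-44.9 -26.8] 29.2
[-62.4 -27.6] 29.1
[-80.  -26.9] 26.1
[[119.8 -20.4]
 [-90.1 -29.2]]
[ 96.6 -17.9] 39.2
[ 78.1 -21. ] 36.1
[ 59.6 -21.1] 33.0
[ 41.2 -21.2] 29.9
[ 22.9 -21.3] 26.8
[  4.7 -22.9] 26.7
[-13.4 -21.5] 20.7
[-31.3 -23.1] 20.7
[-49.1 -24.7] 20.6
[-66.9 -24.8] 23.5
[-84.6 -23.4] 35.1
[-102.1  -25. ] 40.8
[-119.7  -23.6] 34.9
[[  97.8  -12.4]
 [-120.6  -31.7]]
```

View pics/a13.png

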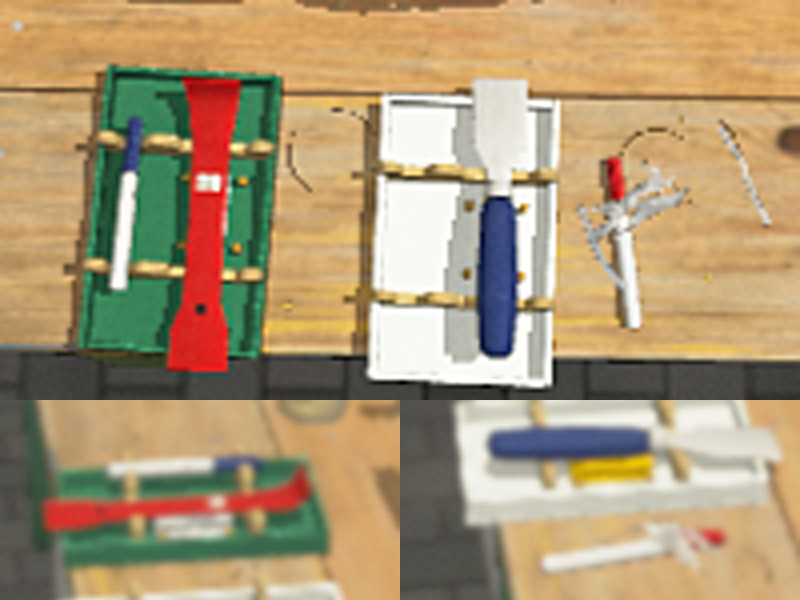

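```bash
python3 -c "
from workcell import bot
print(bot.job_done())"
```

```text
the job is handed in; nothing more can be done
None
```

Both kits are made up and the job was handed in at about 32 s: each cage is seated in its well, with the hive tool, blue pen and spatula lying in their notches over both ribs to within about 3 mm and 2° by the camera, and I left the red-capped pen alone.

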